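# Nest the channel offcuts on the carrier board

## Task

Make an interlocked bundle of the three channel offcuts on the plywood board: tip the blue channel over onto the board so that it lies open side up beside the plain one, then take the red channel from the sloping rest and lay it open side down astride the two, one of its flanges down inside each of them, fully seated with the ends roughly level. Set the red channel down without dropping it, and leave everything else on the bench where it is.

Things in the scene. Friction and masses are not known exactly. Their poses are not given: they have to be found in the camera images.
- board: Flat plywood carrier board fixed on the bench, 180 x 180 mm, 6 mm thick. Origin: centre of its underside, on the bench; x points roughly away from the robot, across the channels; y is along the channels.
- plain_channel: Bare aluminium U-channel, 140 mm long, 66 wide over the flanges, 35 high, walls 5 mm, 0.28 kg. Origin: centre of the outer face of its web (closed side); z from the web towards the open side, y along its length, x across. Lies open side up on the board, on the half away from the robot.
- blue_channel: Blue U-channel, size and axes as the plain one. Stands on a flange, 66 mm high, on the bench, open side (z) facing the robot, x up, web against the board's near edge, which stops its base: pushed near its top, away from the robot, it tips over that edge (the pushed edge rises as it goes) and falls onto its web, open side up. It then overhangs the board by 6 to 16 mm and leaves a gap of 28 to 38 mm to the plain one.
- red_channel: Red U-channel, size and axes as the plain one. Starts open side down on the sloping rest, flange edges on the slope, length level; its web faces up and towards the robot, 28 degrees from level, so z points down and away from the robot. To be gripped across its 66 mm width it must be approached at that slant.
- rest: Fixed wooden rest, 130 x 150 mm, 80 mm high, with a slope of 28 degrees that rises away from the robot (rest's +x) and an 8 mm high ledge along the low edge that holds the red channel's lower flange. Origin: centre of its underside, on the bench.
- screwdriver: screwdriver with red handle, 180 mm long, lying on the bench; bystander
- log_slice: short round of pale wood, 72 mm across and 45 mm high, standing on the bench; bystander
- glue_bottle: white bottle with blue cap, 56 mm across and 150 mm high, standing; bystander
- mallet: wooden mallet 260 mm long, lying; bystander
- screw_jar: amber jar with steel lid, 70 mm across and 80 mm high, standing; bystander
- dust_brush: bench brush with wooden handle, 220 mm long, lying; bystander
Things that resemble listed ones, but are neither listed nor needed, are in the scene too. Several things have the shape of the red_channel; the one meant has the colours described above. Of the things that look like the blue_channel, the larger one is meant.

How it is judged (in metres and radians):
On the way:
1. the blue channel lies open side up on the board beside the plain one (angle between each of blue_channel, plain_channel's own z axis and vertical below 0.12 rad and height (world z) of blue_channel between 0.003 and 0.012 m and height (world z) of plain_channel between 0.003 and 0.012 m and horizontal distance between plain_channel and blue_channel between 0.066 and 0.125 m and linear speed of blue_channel below 0.05 m/s), for 0.2 s.
At the end, for the whole second after the job is handed in: Plain and blue lie open side up on the board (within 7 deg), centres 66-116 mm apart; red is open side down (within 7 deg), web face 37.5-43.5 mm above both undersides, centre 20-62 mm from each, parallel within 7 deg, ends level within 30 mm; all at rest (angle between each of plain_channel, blue_channel's own z axis and vertical below 0.12 rad and height (world z) of plain_channel between 0.003 and 0.012 m and height (world z) of blue_channel between 0.003 and 0.012 m and angle between red_channel's own z axis and vertical above 3.02 rad and horizontal distance between plain_channel and blue_channel between 0.066 and 0.116 m and z of red_channel in the frame of plain_channel between 0.0375 and 0.0435 m and horizontal distance between red_channel and plain_channel between 0.02 and 0.062 m and y of red_channel in the frame of plain_channel between -0.03 and 0.03 m and angle between the y axis of red_channel and the y axis of plain_channel, either way round below 0.12 rad and z of red_channel in the frame of blue_channel between 0.0375 and 0.0435 m and horizontal distance between red_channel and blue_channel between 0.02 and 0.062 m and y of red_channel in the frame of blue_channel between -0.03 and 0.03 m and angle between the y axis of red_channel and the y axis of blue_channel, either way round below 0.12 rad and linear speed of each of plain_channel, blue_channel, red_channel below 0.02 m/s); the robot touches nothing.
It fails at once if the red channel is dropped (falls faster than 0.6 m/s with no finger on it) (linear speed of red_channel above 0.6 m/s and contact force between the fingers and red_channel below 0.05 N).
It fails at once if a bystander is shifted by more than 40 mm (distance of any of screwdriver, log_slice, glue_bottle, mallet, screw_jar, dust_brush from where it was at the start of the episode above 0.04 m).
It also fails if it takes over 56 s, if anything falls off the work surface, if the arm or the gripper's body presses on something with over 40 N, if the wrist force passes 120 N, or if a joint passes its speed limit or range.

## Robot

A 7-joint arm with a two-finger parallel gripper is mounted at the origin on the work surface. World frame = base frame: x ahead of the robot, y to its left, z up, the work surface at z = 0. Lengths are in mm, angles in rad, forces in N, time in s.
With the tool pointing down it reaches from about 400 to 850 mm from the base axis. Payload 10.4 kg.
Tool frame: the origin (TCP) lies at the very end of the fingers, on their centre line; the grasp point (between the pads) lies 19 mm behind it; z points along the fingers, y is the line along which they close (so a half turn about z gives the same grasp; the last joint's range is limited). The gripper opens to 85 mm and grips with 20 to 120 N. Pads are 22 mm wide; open, the fingers measure 114 mm over their backs; the gripper's body (76 mm by 85 mm) begins 54 mm behind the grasp point. The pads swing forward as they close: fully open they stand 13 mm farther back than shut.
Start: joints at [-1.359, 0.332, -0.065, 1.46, 0.022, 1.35, -0.088], TCP at [145.39, 607.876, 231.338] pointing down, gripper open.
Joint ranges: [-2.6, 2.6], [-0.5, 2.12], [-1.47, 1.34], [0.16, 2.42], [-1.27, 4.41], [0.06, 2.06], [-2.6, 2.6]. Speed limits (rad/s): [2.22, 2.22, 2.79, 2.79, 3.14, 3.14, 3.14].

## Interface

Orientations are given as a rotation vector (axis times angle).
In Python, from cell import bot gives the robot as it stands. The module is installed in compiled form; this text tells all that it offers.
- The arm moves only by the tool step_arm, never from a script. Its argument "motion" is a list that holds one entry, the list of rows, each a list of 7 numbers: the turn, a rotation vector about the tool's x, y, z in rad, then the shift along the tool's x, y, z in cm, then the opening, from 0 (shut) to 1 (fully open). In form: [[[ax, ay, az, x, y, z, gripper], ...]]. A call has 1 to 10 rows; each row shifts and turns the commanded pose from where the row before left it, along the tool's axes as they then stand; what a row does not reach is not made up. A row lasts 1/10 s, in which the tool goes at most 50 mm and 8.59 degrees, less where a joint would pass 70% of its speed; a pose out of reach is approached as far as the arm can. A call with a gripper value outside its range is refused whole. The fingers move at their own pace and stop on an object; "squeeze" is the grip in N (left out, the last holds). Time passes only in rows, so rows that do not move let the fingers close. It gives the time, the measured TCP pose, the force, the opening and the grip force at its end, in the units of the state.
- bot.sense(): the state, without advancing time (a new reading comes with each control period).
- bot.grab_frame(name): name is "scene" or "top" or "wrist"; returns the picture (384x512x3 uint8, blue, green, red); there is no depth.
- bot.camera_info(name): a dict with "camera_matrix" (3x3 intrinsics, pixels), "R" (3x3) and "t" (3): a world point X has camera coordinates R X + t. Camera axes: x right, y down, z forward; pixel columns grow to the right and rows downward; lengths in mm; the calibration is good to about 2 mm. The wrist camera is an equidistant fisheye: a pixel r from the principal point sees the ray r / f radians off the axis. A picture is of the moment at which its call begins: read the wrist's pose just before it. camera_info takes no time and is no camera call; for the wrist camera it gives the pose at the moment of the call.
- bot.sign_off(): hands the job in; it is judged then, once.
Trained networks look in the newest picture that a camera, given by its name, has taken for a name from the list of things; names that differ only in an ending like _2 or _b are one class to them, and where a whole thing is asked for, a point or a joint stands for the part that bears it (a point fixed in the world has none). Each returns a list of dicts, best first, with "p" (0 to 1); they miss things now and then, are a little off and sometimes report something else, mostly with a low value. They report only what shows in the picture. A call takes as long as a camera call. They do not tell look-alikes from the thing itself.
- bot.recognise(camera, thing): "pixel" ([column, row] in pixels, amid what is visible of it).
The state is a dict: "clock": time; "q": joint angles; "qd": joint speeds; "joint_torque": joint torques, N m; "tool_pos": TCP position; "eef_rot": TCP orientation; "force": force on the tool from outside, world axes, zero at the start; "wrist_torque": the same for the moment, N m; "grip_width": finger opening in mm; "grip_force": force on a finger pad.
Only numpy, scipy, OpenCV 4.12 (cv2) and the standard library are available. Lean on these libraries where they do the work, as an engineer would, in place of code of your own. Each camera call takes 0.05 s, during which the arm holds its last target. There are 200 camera calls.

## Working session

There is one attempt and no reset: what is moved stays moved. The work goes in short steps, Python scripts to look and compute and a tool call to move; the robot and the scene stay as the last step left them, time stands still between calls to the robot, and variables do not carry over. Pictures are saved under pics/ and viewed, at most 10 in all, crops included, and the job is handed in when it is done.

Besides the shell and the picture viewer there is one more tool, called after ">>>" as name([rows], argument=value, ...), one row to a line, values as JSON. step_arm: Moves the arm, as the interface text tells. Its arguments: {"type":"object","properties":{"motion":{"type":"array"},"squeeze":{"type":"number"}},"required":["motion"]}

```bash
mkdir -p pics; ls
python3 - <<'E'
from cell import bot
import cv2, numpy as np
s=bot.sense(); print({k:np.round(v,3) for k,v in s.items()})
for c in ("scene","top"):
    im=bot.grab_frame(c); cv2.imwrite(f"pics/{c}0.png",im)
    i=bot.camera_info(c); print(c,np.round(i["camera_matrix"],1).tolist(),np.round(i["R"],4).tolist(),np.round(i["t"],1).tolist())
    for t in ("board","plain_channel","blue_channel","red_channel","rest"):
        print(t,[(np.round(d["pixel"]).tolist(),round(d["p"],2)) for d in bot.recognise(c,t)])
E
```

```text
pics
{'clock': np.float64(0.0), 'q': array([-1.359,  0.333, -0.065,  1.461,  0.022,  1.35 , -0.089]), 'qd': array([-0.001,  0.001, -0.   ,  0.001,  0.002,  0.   , -0.   ]), 'joint_torque': array([ 1.0000e-03, -6.2546e+01,  4.9000e-02, -3.9161e+01,  1.6000e-02,
        1.0000e-02, -0.0000e+00]), 'tool_pos': array([145.329, 607.467, 230.495]), 'eef_rot': array([-3.68e-01, -3.12e+00,  2.00e-03]), 'force': array([-0.5  , -0.675,  0.432]), 'wrist_torque': array([0.049, 0.04 , 0.008]), 'grip_force': np.float64(0.0), 'grip_width': np.float64(85.366)}
scene [[417.9, 0.0, 252.8], [0.0, 417.9, 187.2], [0.0, 0.0, 1.0]] [[-0.5435, 0.8394, 0.0008], [0.5236, 0.3398, -0.7813], [-0.6561, -0.4243, -0.6242]] [329.5, -193.0, 1461.0]
board [([205.0, 188.0], 0.85), ([224.0, 238.0], 0.21)]
plain_channel [([192.0, 195.0], 0.61)]
blue_channel [([253.0, 153.0], 0.72), ([222.0, 168.0], 0.69)]
red_channel [([353.0, 200.0], 0.95), ([326.0, 232.0], 0.66)]
rest [([313.0, 258.0], 0.71)]
top [[389.1, 0.0, 253.6], [0.0, 389.1, 192.6], [0.0, 0.0, 1.0]] [[0.0056, -0.9998, -0.0197], [-0.9886, -0.0025, -0.1503], [0.1502, 0.0203, -0.9884]] [-10.4, 537.4, 1147.2]
board [([321.0, 196.0], 0.9), ([398.0, 202.0], 0.55)]
plain_channel [([320.0, 177.0], 0.84), ([246.0, 217.0], 0.39)]
blue_channel [([313.0, 265.0], 0.81), ([322.0, 218.0], 0.6)]
red_channel [([193.0, 252.0], 0.6), ([196.0, 190.0], 0.58)]
rest [([203.0, 173.0], 0.89), ([318.0, 178.0], 0.65), ([321.0, 221.0], 0.32)]
```

Run:
```python
import cv2
a=cv2.imread("pics/scene0.png");b=cv2.imread("pics/top0.png")
cv2.imwrite("pics/t1.png",cv2.resize(b[120:300,120:420],(800,480),interpolation=cv2.INTER_CUBIC))
cv2.imwrite("pics/s1.png",cv2.resize(a,(768,576),interpolation=cv2.INTER_CUBIC))
```

```text
(no output)
```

View pics/s1.png

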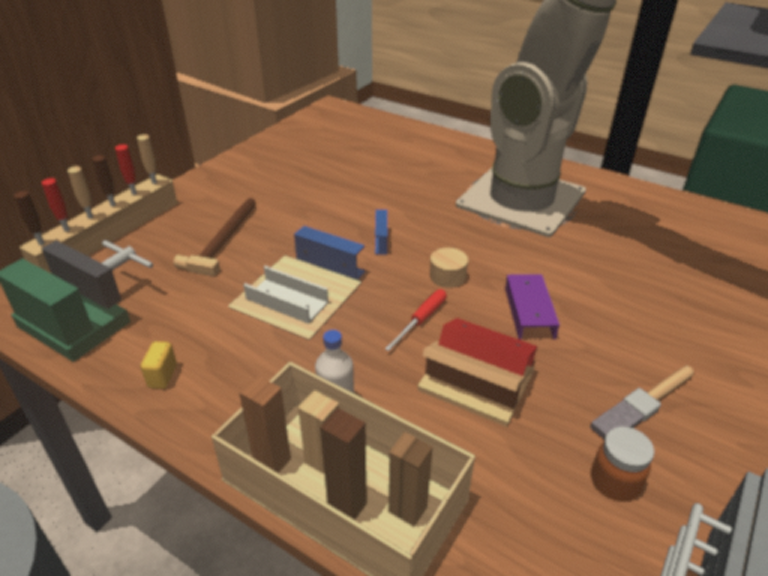

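View pics/t1.png

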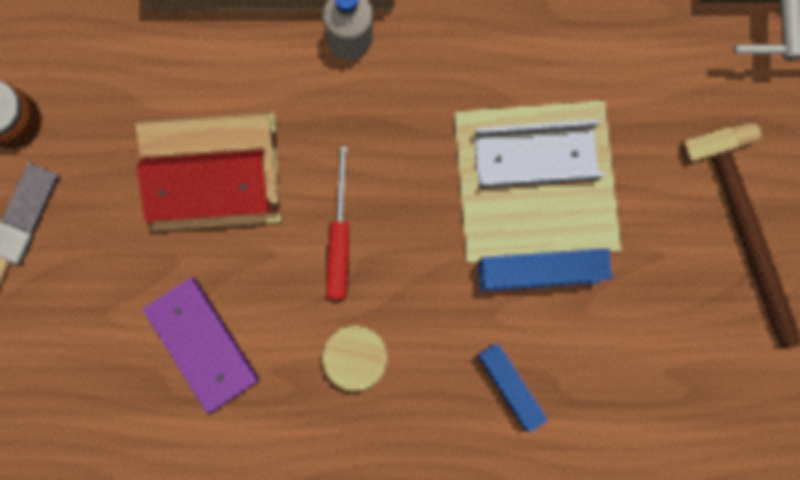

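The pictures show the red channel on the rest (top view, crop 205,185) and the blue one standing at the board's near edge (545,270). The plain channel is on the board (540,155), and the small blue and the purple pieces are look-alikes. I'll measure by colour masks next.

```bash
cat > h.py <<'E'
import numpy as np, cv2
from scipy.spatial.transform import Rotation as Ro
from scipy.optimize import least_squares
def proj(i,X):
    X=np.atleast_2d(X)@np.array(i["R"]).T+np.array(i["t"]); K=np.array(i["camera_matrix"])
    return X[:,:2]/X[:,2:]*[K[0,0],K[1,1]]+K[:2,2]
def back(i,px,z):
    R,t,K=map(np.array,(i["R"],i["t"],i["camera_matrix"]))
    d=R.T@np.linalg.solve(K,[px[0],px[1],1]); c=-R.T@t
    return c+d*(z-c[2])/d[2]
def quad(mask):
    cs,_=cv2.findContours(cv2.resize(mask,None,fx=4,fy=4,interpolation=cv2.INTER_CUBIC),0,1)
    c=max(cs,key=cv2.contourArea)
    h=cv2.convexHull(c); L=cv2.arcLength(h,True)
    for e in np.arange(.01,.2,.005):
        q=cv2.approxPolyDP(h,e*L,True)
        if len(q)<=4: break
    M=cv2.moments(c)
    return (q[:,0]-1.5)/4, (np.array([M['m10'],M['m01']])/M['m00']-1.5)/4, M['m00']/16
E
python3 - <<'E'
from cell import bot
from h import *
for c in ("top","scene"):
    im=cv2.imread(f"pics/{c}0.png"); i=bot.camera_info(c); hsv=cv2.cvtColor(im,cv2.COLOR_BGR2HSV)
    h,s,v=cv2.split(hsv)
    roi=np.zeros_like(h); 
    if c=="top": roi[165:215,165:225]=1
    else: roi[205:265,280:360]=1
    red=(((h<6)|(h>172))&(s>190)&(v>90)&(roi>0)).astype('uint8')*255
    q,m,a=quad(red); print(c,"red",q.round(1).tolist(),m.round(1),a)
    roi=np.zeros_like(h)
    if c=="top": roi[205:240,290:355]=1
    else: roi[145:190,185:245]=1
    bl=((h>100)&(h<125)&(s>130)&(roi>0)).astype('uint8')*255
    q,m,a=quad(bl); print("blue",q.round(1).tolist(),m.round(1),a)
    if c=="top":
        print([back(i,p,66)[:2].round(0).tolist() for p in q])
        s4=lambda u,w:(120+u/2.667-.3,120+w/2.667-.3)
        for p in [(456,111),(605,101),(620,249),(469,262)]: print("board",back(i,s4(*p),6).round(0)[:2])
        for p in [(474,133),(597,124),(600,180),(481,187)]: print("plain top edges",back(i,s4(*p),41).round(0)[:2])
        for n,p in dict(rest1=(137,122),rest2=(275,114),rest3=(280,222),rest4=(152,232)).items(): print(n,back(i,s4(*p),0).round(0)[:2],back(i,s4(*p),80).round(0)[:2])
        for n,p,z in [("log",(355,358),45),("sd",(338,260),15),("glue",(346,5),150),("smallblue",(512,388),30)]: print(n,back(i,s4(*p),z).round(0)[:2])
E
```

```text
top red [[218.6, 175.4], [221.6, 199.6], [174.4, 203.6], [173.4, 179.1]] [195.6 189.2] 1061.09375
blue [[348.6, 212.4], [349.6, 224.6], [298.4, 227.6], [299.4, 215.4]] [323.6 220.8] 585.71875
[[475.0, -289.0], [439.0, -291.0], [430.0, -141.0], [466.0, -144.0]]
board [ 643. -125.]
board [ 656. -302.]
board [ 479. -314.]
board [ 463. -138.]
plain top edges [ 609. -142.]
plain top edges [ 620. -284.]
plain top edges [ 555. -285.]
plain top edges [ 546. -150.]
rest1 [631. 258.] [613. 239.]
rest2 [641.  92.] [622.  84.]
rest3 [510.  84.] [500.  76.]
rest4 [498. 235.] [489. 217.]
log [352.  -7.]
sd [464.  14.]
glue [725.   3.]
smallblue [ 320. -183.]Traceback (most recent call last):
  File "<stdin>", line 10, in <module>
  File "h.py", line 13, in quad
    c=max(cs,key=cv2.contourArea)
ValueError: max() iterable argument is empty
```

Run:
```python
from cell import bot
from h import *
Q={}
for c in ("top","scene"):
    im=cv2.imread(f"pics/{c}0.png"); i=bot.camera_info(c)
    h,s,v=cv2.split(cv2.cvtColor(im,cv2.COLOR_BGR2HSV)); roi=np.zeros_like(h)
    if c=="top": roi[165:215,165:225]=1; t=90
    else: roi[205:265,280:360]=1; t=90
    if c=="scene": print(im[225,330],hsv if 0 else (h[225,330],s[225,330],v[225,330]))
    red=(((h<6)|(h>172))&(s>(190 if c=="top" else 180))&(v>(90 if c=="top" else 80))&(roi>0)).astype('uint8')*255
    Q[c]=quad(red); print(c,"red",Q[c][0].round(1).tolist(),Q[c][1].round(1),Q[c][2])
    roi[:]=0
    if c=="top": roi[205:240,290:355]=1
    else: roi[145:190,185:245]=1
    q,m,a=quad(((h>100)&(h<125)&(s>130)&(roi>0)).astype('uint8')*255); print("blue",q.round(1).tolist(),m.round(1))
def model(p):
    R=Ro.from_euler('z',p[3]).as_matrix(); a=np.deg2rad(28)
    x=R@[np.cos(a),0,np.sin(a)]
    y=R@[0,1,0]
    return [np.array(p[:3])+sx*33*x+sy*70*y for sx,sy in((1,1),(1,-1),(-1,-1),(-1,1))]
def res(p,cams):
    r=[]
    for c in cams:
        P=proj(bot.camera_info(c),model(p)); q=Q[c][0]
        k=[np.argmin(((q-x)**2).sum(1)) for x in P]; r+=list((P-q[k]).ravel())
    return r
for cams in (["top","scene"],["top"]):
    s=least_squares(res,[560,155,75,.07],args=(cams,),x_scale=[10,10,10,.05],loss='soft_l1'); print(cams,s.x.round(2),np.round(res(s.x,cams),1))
```

```text
top red [[218.6, 175.4], [221.6, 199.6], [174.4, 203.6], [173.4, 179.1]] [195.6 189.2] 1061.09375
blue [[348.6, 212.4], [349.6, 224.6], [298.4, 227.6], [299.4, 215.4]] [323.6 220.8]
[ 48  54 153] (np.uint8(2), np.uint8(175), np.uint8(153))
scene red [[289.6, 203.4], [284.6, 211.6], [278.4, 212.6], [278.4, 203.4]] [282.9 207.2] 51.46875Traceback (most recent call last):
  File "<stdin>", line 15, in <module>
  File "h.py", line 13, in quad
    c=max(cs,key=cv2.contourArea)
ValueError: max() iterable argument is empty
```

Run:
```python
from cell import bot
from h import *
Q={}
for c in ("top","scene"):
    im=cv2.imread(f"pics/{c}0.png").astype(float); b,g,r=[im[...,k] for k in range(3)]; roi=np.zeros(b.shape)
    if c=="top": roi[165:215,165:225]=1
    else: roi[208:255,284:360]=1; print(im[210,300],im[160,215],im[240,300])
    red=((r-g>80)&(g-b<8)&(roi>0)).astype('uint8')*255
    Q[c]=quad(red); print(c,"red",Q[c][0].round(1).tolist(),Q[c][1].round(1),Q[c][2])
    roi[:]=0
    if c=="top": roi[205:240,290:355]=1
    else: roi[145:190,185:245]=1
    q,m,a=quad(((b-r>25)&(roi>0)).astype('uint8')*255); print("blue",q.round(1).tolist(),m.round(1))
def model(p):
    R=Ro.from_euler('z',p[3]).as_matrix(); a=np.deg2rad(28)
    x=R@[np.cos(a),0,np.sin(a)]
    y=R@[0,1,0]
    return [np.array(p[:3])+sx*33*x+sy*70*y for sx,sy in((1,1),(1,-1),(-1,-1),(-1,1))]
def res(p,cams):
    r=[]
    for c in cams:
        P=proj(bot.camera_info(c),model(p)); q=Q[c][0]
        k=[np.argmin(((q-x)**2).sum(1)) for x in P]; r+=list((P-q[k]).ravel())
    return r
for cams in (["top","scene"],["top"]):
    s=least_squares(res,[560,155,75,.07],args=(cams,),x_scale=[10,10,10,.05],loss='soft_l1'); print(cams,s.x.round(2),np.round(res(s.x,cams),1))
```

```text
top red [[218.6, 175.4], [221.6, 199.6], [174.4, 203.6], [172.4, 180.1]] [195.8 189.6] 1044.15625
blue [[348.6, 211.4], [349.6, 225.6], [299.1, 227.6], [301.4, 215.1]] [323.8 220.6]
[ 72. 105. 157.] [144. 101.  78.] [110. 156. 198.]
scene red [[296.4, 215.4], [357.6, 229.9], [344.4, 249.6], [294.4, 228.6]] [326.7 230.2] 1045.34375
blue [[195.4, 154.4], [204.6, 149.4], [242.6, 165.6], [232.4, 169.9]] [219.2 160.2]
['top', 'scene'] [5.3835e+02 1.6204e+02 7.8240e+01 1.3000e-01] [-1.9  2.4 -0.9  1.3 -0.6 -2.   0.2 -0.2 -5.1  4.6 -2.3  0.8  5.4 -4.3
 -0.6 -1.8]
['top'] [5.3671e+02 1.5708e+02 9.5600e+01 9.0000e-02] [-1.2  0.9  0.7  1.7  0.1 -1.2  0.1 -1.3]
```

```bash
cat >> h.py <<'E'
def toolR(yaw,tilt=0,alongx=0):
    """tool frame: tool y along channel y (alongx=0) or +-channel x (alongx=+-1); z down, tilted away from the robot by tilt deg"""
    z=np.array([np.sin(np.deg2rad(tilt)),0,-np.cos(np.deg2rad(tilt))])
    x=np.array([np.cos(np.deg2rad(tilt)),0,np.sin(np.deg2rad(tilt))])
    y=np.array([0,1.,0]) if alongx==0 else alongx*x
    return Ro.from_euler('z',yaw).as_matrix()@np.column_stack([np.cross(y,z),y,z])
def plan(bot,pos,R):
    s=bot.sense(); R0=Ro.from_rotvec(s["eef_rot"]); Rt=Ro.from_matrix(R)
    print("t",s["clock"].round(2),"at",s["tool_pos"].round(1),"q",s["q"].round(2))
    d=(np.array(pos)-s["tool_pos"])
    print("turn",(R0.inv()*Rt).as_rotvec().round(3),"shift cm, old axes",(R0.inv().apply(d)/10).round(2),"new axes",(Rt.inv().apply(d)/10).round(2))
E
python3 - <<'E'
from cell import bot
from h import *
plan(bot,[500,160,330],toolR(.075))
E
```

```text
Traceback (most recent call last):
  File "h.py", line 28, in plan
    print("t",s["clock"].round(2),"at",s["tool_pos"].round(1),"q",s["q"].round(2))
              ^^^^^^^^^^^^^^^^
AttributeError: 'float' object has no attribute 'round'
```

```bash
sed -i 's/s\["clock"\].round(2)/round(float(s["clock"]),2)/' h.py
python3 - <<'E'
from cell import bot
from h import *
plan(bot,[500,160,330],toolR(.075))
E
```

```text
t 0.6 at [145.4 607.9 231.3] q [-1.36  0.33 -0.06  1.46  0.02  1.35 -0.09]
turn [ 0.   -0.   -0.31] shift cm, old axes [-44.91 -35.31  -9.87] new axes [-32.01 -47.32  -9.87]
```

>>> step_arm([
  [[0,0,-0.103,0,0,-3.3,1],[0,0,-0.103,0,0,-3.3,1],[0,0,-0.103,0,0,-3.3,1],[0,0,0,-2.46,-3.64,0,1],[0,0,0,-2.46,-3.64,0,1],[0,0,0,-2.46,-3.64,0,1],[0,0,0,-2.46,-3.64,0,1],[0,0,0,-2.46,-3.64,0,1],[0,0,0,-2.46,-3.64,0,1],[0,0,0,-2.46,-3.64,0,1]],
])

```text
clock: 1.6
tool_pos: [336.9, 364.9, 330.6]
eef_rot: [-0.116, 3.139, 0.001]
force: [1.0, 0.6, 0.2]
grip_width: 85.3
grip_force: 0.0
```

>>> step_arm([
  [[0,0,0,-2.46,-3.64,0,1],[0,0,0,-2.46,-3.64,0,1],[0,0,0,-2.46,-3.64,0,1],[0,0,0,-2.46,-3.64,0,1],[0,0,0,-2.46,-3.64,0,1],[0,0,0,-2.46,-3.64,0,1],[0,0,0,0,0,0,1]],
])

```text
clock: 2.3
tool_pos: [502.2, 153.5, 330.5]
eef_rot: [-0.103, 3.139, -0.003]
force: [-0.4, 0.0, -0.6]
grip_width: 85.0
grip_force: 0.0
```

Run:
```python
from cell import bot
from h import *
i=bot.camera_info("wrist"); im=bot.grab_frame("wrist"); cv2.imwrite("pics/w1.png",im)
print({k:np.round(v,4).tolist() for k,v in i.items()})
print([(d["pixel"],d["p"]) for d in bot.recognise("wrist","red_channel")])
plan(bot,[405,-217,150],toolR(.075))
```

```text
{'camera_matrix': [[297.3186, 0.0, 252.7975], [0.0, 297.3186, 190.7445], [0.0, 0.0, 1.0]], 'R': [[-0.0652, 0.9979, -0.0009], [0.9462, 0.0621, 0.3177], [0.3171, 0.0199, -0.9482]], 't': [-120.6262, -556.7014, 311.4456]}
[([270.2, 59.0], 0.87), ([259.0, 181.9], 0.55)]
t 2.4 at [499.7 158.9 330.3] q [-0.74  0.06  0.36  1.58 -0.02  1.5   1.27]
turn [ 0.    -0.    -0.003] shift cm, old axes [ 12.15 -36.82  18.02] new axes [ 12.26 -36.78  18.03]
```

View pics/w1.png

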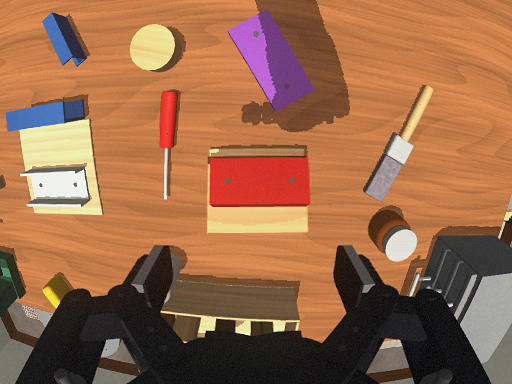

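The wrist view shows the red web with corners at about (211,156), (308,156), (310,206) and (210,206), and the rest's ledge above it. I'll fit red from this view together with the top view.

```bash
cat >> h.py <<'E'
def fproj(i,X):
    K=np.array(i["camera_matrix"]); X=np.atleast_2d(X)@np.array(i["R"]).T+np.array(i["t"])
    n=np.linalg.norm(X[:,:2],axis=1); th=np.arctan2(n,X[:,2])
    return X[:,:2]/n[:,None]*(th*K[0,0])[:,None]+K[:2,2]
E
python3 - <<'E'
from cell import bot
from h import *
i=bot.camera_info("wrist"); im=cv2.imread("pics/w1.png").astype(float); b,g,r=[im[...,k] for k in range(3)]
roi=np.zeros(b.shape); roi[145:215,195:325]=1
Q=quad(((r-g>110)&(g-b<20)&(roi>0)).astype('uint8')*255); print(Q[0],Q[1],Q[2])
def model(p):
    R=Ro.from_euler('z',p[3]).as_matrix(); a=np.deg2rad(28)
    x=R@[np.cos(a),0,np.sin(a)]; y=R@[0,1,0]
    return [np.array(p[:3])+sx*33*x+sy*70*y for sx,sy in((1,1),(1,-1),(-1,-1),(-1,1))]
it=bot.camera_info("top"); qt=np.array([[172.4,180.1],[218.6,175.4],[221.6,199.6],[174.4,203.6]])-0
def res(p,top=1):
    P=fproj(i,model(p)); k=[np.argmin(((Q[0]-x)**2).sum(1)) for x in P]
    r=list((P-Q[0][k]).ravel())
    if top: r+=list((proj(it,model(p))-qt).ravel())
    return r
for t in (0,1):
    s=least_squares(res,[537,158,70,.07],args=(t,),x_scale=[10,10,10,.05],loss='soft_l1'); print(s.x.round(2),np.round(res(s.x,t),1))
E
```

```text
[[308.625 156.375]
 [310.625 204.625]
 [208.375 205.625]
 [210.375 157.125]] [258.70754677 181.00101525] 4794.0625
[5.3231e+02 1.7140e+02 8.1330e+01 8.0000e-02] [ 0.3 -0.7  0.1 -1.  -0.9  0.7  0.3  1.1]
[5.3502e+02 1.7077e+02 7.5810e+01 8.0000e-02] [-1.1 -0.4  0.2 -0.5 -0.9  1.8 -1.1  1.9 -4.3  2.6 -3.2  3.6 -3.8  0.4
 -3.1 -0. ]
```

```bash
cat > fit.py <<'E'
from cell import bot
from h import *
def fit(i,q,top=0):
    def model(p):
        R=Ro.from_euler('z',p[3]).as_matrix(); a=np.deg2rad(28)
        x=R@[np.cos(a),0,np.sin(a)]; y=R@[0,1,0]
        return [np.array(p[:3])+sx*33*x+sy*70*y for sx,sy in((1,1),(1,-1),(-1,-1),(-1,1))]
    it=bot.camera_info("top"); qt=np.array([[172.4,180.1],[218.6,175.4],[221.6,199.6],[174.4,203.6]])
    def res(p):
        P=fproj(i,model(p)); k=[np.argmin(((q-x)**2).sum(1)) for x in P]
        r=list((P-q[k]).ravel())
        return r+list((proj(it,model(p))-qt).ravel()) if top else r
    s=least_squares(res,[537,158,70,.07],x_scale=[10,10,10,.05],loss='soft_l1'); print(s.x.round(2),np.round(res(s.x),1))
E
python3 - <<'E'
from fit import *
i={'camera_matrix': [[297.3186, 0.0, 252.7975], [0.0, 297.3186, 190.7445], [0.0, 0.0, 1.0]], 'R': [[-0.0652, 0.9979, -0.0009], [0.9462, 0.0621, 0.3177], [0.3171, 0.0199, -0.9482]], 't': [-120.6262, -556.7014, 311.4456]}
q=np.array([[308.625,156.375],[310.625,204.625],[208.375,205.625],[210.375,157.125]])
fit(i,q);fit(i,q,1)
E
```

```text
[5.3527e+02 1.6531e+02 8.1550e+01 7.0000e-02] [ 0.3 -0.7  0.1 -1.  -0.9  0.7  0.4  1. ]
[5.3655e+02 1.6475e+02 7.8800e+01 7.0000e-02] [-0.5 -0.7  0.  -0.7 -1.1  1.3 -0.5  1.3 -2.5  1.8 -1.2  3.  -1.9 -0.1
 -1.3 -0.8]
```

>>> step_arm([
  [[0,0,0,1.22,-3.68,1.8,1],[0,0,0,1.22,-3.68,1.8,1],[0,0,0,1.22,-3.68,1.8,1],[0,0,0,1.22,-3.68,1.8,1],[0,0,0,1.22,-3.68,1.8,1],[0,0,0,1.22,-3.68,1.8,1],[0,0,0,1.22,-3.68,1.8,1],[0,0,0,1.22,-3.68,1.8,1],[0,0,0,1.22,-3.68,1.8,1],[0,0,0,1.22,-3.68,1.8,1]],
])

```text
clock: 3.4
tool_pos: [405.1, -216.3, 149.9]
eef_rot: [-0.121, 3.138, 0.001]
force: [1.0, 1.3, -0.2]
grip_width: 85.5
grip_force: 0.0
```

>>> step_arm([
  [[0,0,0,0,0,0,1],[0,0,0,0,0,0,1],[0,0,0,0,0,0,1]],
])

```text
clock: 3.7
tool_pos: [405.9, -214.7, 150.6]
eef_rot: [-0.121, 3.139, 0.001]
force: [0.5, -0.3, 0.1]
grip_width: 85.5
grip_force: 0.0
```

Run:
```python
from cell import bot
from h import *
i=bot.camera_info("wrist"); im=bot.grab_frame("wrist"); cv2.imwrite("pics/w2.png",im)
np.save("w2.npy",[i],allow_pickle=True)
plan(bot,[405,-217,52],toolR(.075))
```

```text
t 3.75 at [ 406.  -214.8  150.7] q [-0.38  0.    0.78  2.02 -0.    1.12  2.05]
turn [0.    0.001 0.002] shift cm, old axes [ 0.12 -0.22  9.87] new axes [ 0.11 -0.21  9.87]
```

View pics/w2.png

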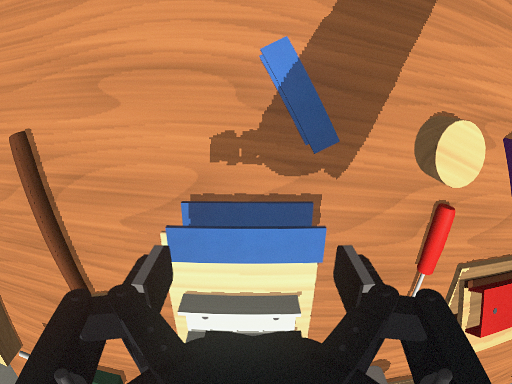

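Blue's top flange shows with near corners at (167,227) and (326,227), and it is well centred between the fingers. I'll work out its position.

```bash
cat >> h.py <<'E'
def fback(i,px,z):
    R,t,K=map(np.array,(i["R"],i["t"],i["camera_matrix"])); u=np.array(px)-K[:2,2]; n=np.linalg.norm(u); th=n/K[0,0]
    d=R.T@np.r_[u/n*np.sin(th),np.cos(th)]; c=-R.T@t
    return c+d*(z-c[2])/d[2]
E
python3 - <<'E'
from h import *
i=np.load("w2.npy",allow_pickle=True)[0]
for p,z in [((167,227),66),((326,227),66),((323,262),66),((172,262),66)]: print(p,fback(i,p,z).round(1))
E
```

```text
(167, 227) [ 438.  -286.2   66. ]
(326, 227) [ 427.3 -149.4   66. ]
(323, 262) [ 462.6 -145.7   66. ]
(172, 262) [ 473.6 -283.1   66. ]
```

>>> step_arm([
  [[0,0,0,0.1,-0.3,3.3,1],[0,0,0,0,0,3.3,1],[0,0,0,0,0,3.0,1],[0,0,0,-0.6,0,0,1],[0,0,0,-0.6,0,0,1],[0,0,0,-0.5,0,0,1],[0,0,0,-0.5,0,-0.2,1],[0,0,0,-0.5,0,-0.2,1],[0,0,0,-0.5,0,-0.2,1]],
])

```text
clock: 4.65
tool_pos: [437.0, -217.0, 61.1]
eef_rot: [-0.117, 3.138, 0.0]
force: [-0.0, 0.2, -0.4]
grip_width: 85.4
grip_force: 0.0
```

>>> step_arm([
  [[0,0,0,-0.4,0,-0.1,1],[0,0,0,-0.4,0,-0.1,1],[0,0,0,-0.4,0,-0.1,1]],
])

```text
clock: 4.95
tool_pos: [448.4, -216.1, 63.3]
eef_rot: [0.116, -3.139, -0.0]
force: [0.4, 0.5, 0.7]
grip_width: 85.6
grip_force: 0.0
```

Run:
```python
from cell import bot
from h import *
i=bot.camera_info("wrist"); im=bot.grab_frame("wrist"); cv2.imwrite("pics/w3.png",im)
im=bot.grab_frame("scene");im2=im[130:230,160:290]; a=cv2.resize(im2,(520,400))
cv2.imwrite("pics/w3.png",np.hstack([cv2.resize(cv2.imread("pics/w3.png"),(0,0),fx=.54,fy=.54)[:200],np.zeros((200,1,3),'uint8'),cv2.resize(im2,(260,200))]))
s=bot.sense();print(s["tool_pos"],s["force"])
```

```text
[ 448.62823081 -216.11862182   63.36907058] [ 0.2791997   0.43702439 -0.33834203]
```

View pics/w3.png

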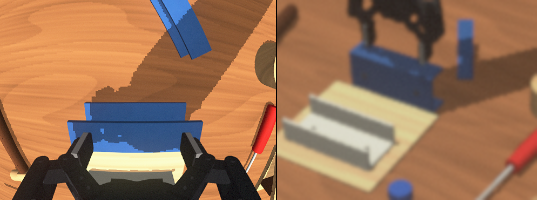

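The fingers passed over the top, because the open tips stand about 13 mm farther back than the TCP. I'll back off and go lower.

>>> step_arm([
  [[0,0,0,0,0,-1.0,1],[0,0,0,2.2,0,0,1],[0,0,0,2.2,0,0,1],[0,0,0,0,0,1.8,1],[0,0,0,0,0,1.8,1],[0,0,0,-0.5,0,0,1],[0,0,0,-0.5,0,0,1],[0,0,0,-0.5,0,0,1]],
])

```text
clock: 5.85
tool_pos: [420.4, -218.5, 38.3]
eef_rot: [-0.117, 3.138, -0.001]
force: [0.6, 0.4, 0.1]
grip_width: 85.5
grip_force: 0.0
```

>>> step_arm([
  [[0,0,0,-0.5,0,0,1],[0,0,0,-0.5,0,-0.1,1],[0,0,0,-0.5,0,-0.2,1],[0,0,0,-0.5,0,-0.2,1],[0,0,0,-0.5,0,-0.2,1],[0,0,0,-0.5,0,-0.2,1]],
])

```text
clock: 6.45
tool_pos: [449.6, -216.0, 46.5]
eef_rot: [-0.117, 3.139, 0.0]
force: [-0.3, -0.7, -0.9]
grip_width: 85.4
grip_force: 0.0
```

Run:
```python
from cell import bot
from h import *
im=bot.grab_frame("wrist")
im2=bot.grab_frame("scene")[130:230,160:290]
cv2.imwrite("pics/w4.png",np.hstack([cv2.resize(im,(0,0),fx=.54,fy=.54)[:200],cv2.resize(im2,(260,200))]))
s=bot.sense();print(s["tool_pos"],s["force"])
```

```text
[ 450.04107444 -215.98886302   46.60940365] [-0.71095093 -0.54829624  0.14052557]
```

View pics/w4.png

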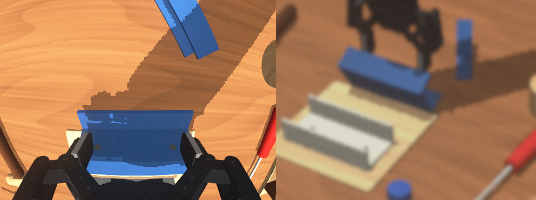

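Blue is now tipping. I'll keep pushing while rising slightly.

>>> step_arm([
  [[0,0,0,-0.5,0,-0.3,1],[0,0,0,-0.4,0,-0.2,1],[0,0,0,-0.4,0,-0.2,1],[0,0,0,-0.3,0,-0.2,1],[0,0,0,0,0,0,1],[0,0,0,0,0,0,1]],
])

```text
clock: 7.15
tool_pos: [465.0, -214.9, 55.2]
eef_rot: [0.117, -3.139, -0.0]
force: [0.3, 0.9, -0.2]
grip_width: 85.1
grip_force: 0.0
```

Run:
```python
from cell import bot
from h import *
im=bot.grab_frame("wrist")
im2=bot.grab_frame("scene")[130:230,160:290]
cv2.imwrite("pics/w5.png",np.hstack([cv2.resize(im,(0,0),fx=.54,fy=.54)[:200],cv2.resize(im2,(260,200))]))
s=bot.sense();print(s["tool_pos"],s["force"])
```

```text
[ 464.83041677 -214.88252333   55.15038483] [ 0.39216216  0.59763776 -1.24779386]
```

View pics/w5.png

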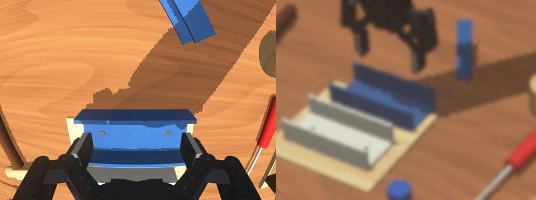

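Blue lies open side up on the board. I'll lift and go to the red approach.

>>> step_arm([
  [[0,0,0,0,0,-4,1],[0,0,0,0,0,-4.5,1],[0,0,0,0,0,-4.5,1],[0,0,0,0,0,-4,1]],
])

```text
clock: 7.65
tool_pos: [464.7, -215.2, 227.3]
eef_rot: [-0.115, 3.139, 0.0]
force: [0.9, 0.2, -0.2]
grip_width: 85.1
grip_force: 0.0
```

Run:
```python
from cell import bot
from h import *
R=toolR(.07,28,1); w=np.array([536,163,76])
plan(bot,w-180*R[:,2],R); plan(bot,w-180*R[:,2],toolR(.07,0,1))
```

```text
t 7.65 at [ 464.7 -215.2  227.3] q [-0.43  0.08  0.82  1.8  -0.06  1.29  2.06]
turn [-0.382 -0.384  1.54 ] shift cm, old axes [-1.44 37.22 -0.75] new axes [37.23  1.51 -0.06]
t 7.65 at [ 464.7 -215.2  227.3] q [-0.43  0.08  0.82  1.8  -0.06  1.29  2.06]
turn [1.000e-03 0.000e+00 1.574e+00] shift cm, old axes [-1.44 37.22 -0.75] new axes [37.23  1.31 -0.76]
```

>>> step_arm([
  [[0,0,0,-0.14,3.72,-0.08,1],[0,0,0,-0.14,3.72,-0.08,1],[0,0,0,-0.14,3.72,-0.08,1],[0,0,0,-0.14,3.72,-0.08,1],[0,0,0,-0.14,3.72,-0.08,1],[0,0,0,-0.14,3.72,-0.08,1],[0,0,0,-0.14,3.72,-0.08,1],[0,0,0,-0.14,3.72,-0.08,1],[0,0,0,-0.14,3.72,-0.08,1],[0,0,0,-0.14,3.72,-0.08,1]],
])

```text
clock: 8.65
tool_pos: [451.0, 158.4, 233.3]
eef_rot: [0.116, -3.139, -0.001]
force: [1.4, -1.1, 0.5]
grip_width: 85.6
grip_force: 0.0
```

>>> step_arm([
  [[-0.0318,-0.032,0.1283,0,0,0,1],[-0.0318,-0.032,0.1283,0,0,0,1],[-0.0318,-0.032,0.1283,0,0,0,1],[-0.0318,-0.032,0.1283,0,0,0,1],[-0.0318,-0.032,0.1283,0,0,0,1],[-0.0318,-0.032,0.1283,0,0,0,1],[-0.0318,-0.032,0.1283,0,0,0,1],[-0.0318,-0.032,0.1283,0,0,0,1],[-0.0318,-0.032,0.1283,0,0,0,1],[-0.0318,-0.032,0.1283,0,0,0,1]],
])

```text
clock: 9.65
tool_pos: [451.3, 156.7, 233.2]
eef_rot: [1.633, 2.3, 0.442]
force: [-0.6, -0.2, 0.5]
grip_width: 85.4
grip_force: 0.0
```

>>> step_arm([
  [[-0.0318,-0.032,0.1283,0,0,0,1],[-0.0318,-0.032,0.1283,0,0,0,1],[0,0,0,0,0,0,1],[0,0,0,0,0,0,1],[0,0,0,0,0,0,1]],
])

```text
clock: 10.15
tool_pos: [451.7, 156.8, 233.4]
eef_rot: [1.881, 2.027, 0.502]
force: [-0.2, 0.4, 0.3]
grip_width: 85.2
grip_force: 0.0
```

Run:
```python
from cell import bot
from h import *
i=bot.camera_info("wrist"); im=bot.grab_frame("wrist"); cv2.imwrite("pics/w6.png",im)
np.save("w6.npy",[i],allow_pickle=True)
t=bot.grab_frame("top"); cv2.imwrite("pics/top6.png",t)
cv2.imwrite("pics/v6.png",np.hstack([cv2.resize(im,(448,336)),cv2.resize(t[160:244,285:370],(340,336),interpolation=cv2.INTER_CUBIC)]))
R=toolR(.07,28,1); w=np.array([536,163,76])
plan(bot,w-180*R[:,2],R)
```

```text
t 10.25 at [451.7 156.9 233.4] q [-0.6  -0.33 -0.01  2.2   0.32  0.86 -0.69]
turn [-0.001 -0.     0.003] shift cm, old axes [ 0.01  0.08 -0.14] new axes [ 0.01  0.08 -0.14]
```

View pics/v6.png

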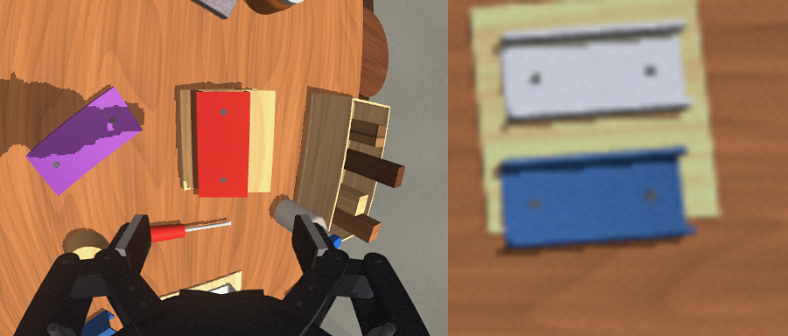

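Red is seen square-on in the wrist view, and blue lies level with plain in the top view. I'll fit red from this settled pose and locate plain and blue.

Run:
```python
from fit import *
i=np.load("w6.npy",allow_pickle=True)[0]
im=cv2.imread("pics/w6.png").astype(float); b,g,r=[im[...,k] for k in range(3)]
roi=np.zeros(b.shape); roi[90:235,205:300]=1
Q=quad(((r-g>110)&(g-b<30)&(roi>0)).astype('uint8')*255); print(Q[0].round(1).tolist(),Q[2])
fit(i,Q[0]); fit(i,Q[0],1)
# top: channels; crop scale 4
it=bot.camera_info("top"); c=lambda u,v:(285+(u-448)/4-.4,160+v/4-.4)
for n,pts in dict(plain=[(501,44),(684,24),(691,104),(506,122)],blue=[(500,163),(685,148),(692,232),(506,249)]).items():
    X=np.array([back(it,c(*p),41)[:2] for p in pts]); print(n,X.round(1).tolist(),X.mean(0).round(1))
```

```text
[[286.6, 103.4], [283.6, 226.6], [226.4, 226.6], [222.4, 103.4]] 7240.03125
[5.3173e+02 1.6624e+02 8.3880e+01 8.0000e-02] [-0.3 -0.3 -0.3  0.   0.2  0.3  0.4 -0. ]
[5.3482e+02 1.6446e+02 7.9160e+01 8.0000e-02] [-0.5  1.5 -0.5 -0.5  1.  -0.2  1.3  1.7 -2.5  2.4 -1.2  3.5 -1.8  0.3
 -1.2 -0.1]
plain [[605.9, -143.7], [621.7, -284.0], [559.5, -287.5], [545.2, -146.8]] [ 583.1 -215.5]
blue [[513.7, -141.9], [525.6, -282.0], [461.8, -285.4], [448.5, -145.7]] [ 487.4 -213.7]
```

Run:
```python
from cell import bot
from h import *
R=toolR(.08,28,1); w=np.array([534.5,165,78])
plan(bot,w+26*R[:,2],R)
```

```text
t 10.25 at [451.7 156.9 233.4] q [-0.6  -0.33 -0.01  2.2   0.32  0.86 -0.69]
turn [-0.001  0.004 -0.006] shift cm, old axes [ 0.23  0.07 20.22] new axes [ 0.14  0.05 20.22]
```

>>> step_arm([
  [[0,0.004,-0.006,0.15,0.06,4.5,1],[0,0,0,0,0,4.5,1],[0,0,0,0,0,4,1],[0,0,0,0,0,3,1],[0,0,0,0,0,1.5,1],[0,0,0,0,0,0.8,1],[0,0,0,0,0,0.7,1],[0,0,0,0,0,0.6,1],[0,0,0,0,0,0.6,1]],
])

```text
clock: 11.15
tool_pos: [546.8, 166.2, 55.7]
eef_rot: [1.877, 2.031, 0.507]
force: [-0.0, -0.0, 0.6]
grip_width: 85.6
grip_force: 0.0
```

>>> step_arm([
  [[0,0,0,0,0,0,0.6],[0,0,0,0,0,0,0.6],[0,0,0,0,0,0,0.6],[0,0,0,0,0,0,0.6]],
], squeeze=40)

```text
clock: 11.55
tool_pos: [547.0, 166.1, 56.2]
eef_rot: [1.877, 2.03, 0.508]
force: [0.9, -1.8, 5.9]
grip_width: 65.0
grip_force: 45.6
```

>>> step_arm([
  [[0,0,0,0,0,0,0.6],[0,0,0,0,0,-0.5,0.6],[0,0,0,0,0,-1.5,0.6],[0,0,0,0,0,-3,0.6],[0,0,0,0,0,-4,0.6],[0,0,0,0,0,-4,0.6],[0,0,0,0,0,-3,0.6],[0,0,0,0,0,-1,0.6]],
], squeeze=60)

```text
clock: 12.35
tool_pos: [466.1, 160.0, 207.5]
eef_rot: [1.877, 2.031, 0.509]
force: [-0.5, 0.2, -3.7]
grip_width: 64.8
grip_force: 73.6
```

Run:
```python
from cell import bot
from h import *
s=bot.sense(); print(s["grip_width"],s["grip_force"],s["force"])
plan(bot,[533,-216,190],toolR(.08,0,1))
```

```text
64.77117853081884 73.62138569355011 [-0.54528956  0.20420512 -3.71031208]
t 12.35 at [466.1 160.  207.5] q [-0.58 -0.27 -0.    2.22  0.33  0.78 -0.69]
turn [ 0.49  -0.001 -0.001] shift cm, old axes [-38.01   2.47   3.24] new axes [-38.01   3.66   1.75]
```

>>> step_arm([
  [[0.12,0,0,0,0,0,0.6],[0.125,0,0,0,0,0,0.6],[0.125,0,0,0,0,0,0.6],[0.12,0,0,0,0,0,0.6],[0,0,0,-2,0.2,0,0.6],[0,0,0,-3,0.3,0,0.6],[0,0,0,-4,0.4,0,0.6],[0,0,0,-4,0.4,0,0.6],[0,0,0,-4,0.4,0,0.6],[0,0,0,-4,0.4,0,0.6]],
])

```text
clock: 13.35
tool_pos: [503.7, -49.9, 203.7]
eef_rot: [-2.132, -2.305, 0.005]
force: [2.0, 0.8, -3.8]
grip_width: 64.3
grip_force: 73.5
```

>>> step_arm([
  [[0,0,0,-4,0.4,0,0.6],[0,0,0,-4,0.4,0,0.6],[0,0,0,-4,0.4,0,0.6],[0,0,0,-3,0.3,0,0.6],[0,0,0,-2,0.2,0,0.6],[0,0,0,0,0,0,0.6],[0,0,0,0,0,0,0.6],[0,0,0,0,0,0,0.6]],
])

```text
clock: 14.15
tool_pos: [534.3, -215.0, 204.3]
eef_rot: [-2.13, -2.306, 0.003]
force: [0.0, 0.5, -2.8]
grip_width: 64.6
grip_force: 73.5
```

Run:
```python
from cell import bot
from h import *
i=bot.camera_info("wrist"); im=bot.grab_frame("wrist"); cv2.imwrite("pics/w7.png",im)
np.save("w7.npy",[i],allow_pickle=True)
cv2.imwrite("pics/v7.png",cv2.resize(im,(768,576),interpolation=cv2.INTER_CUBIC))
plan(bot,[533,-216,190],toolR(.08,0,1))
```

```text
t 14.2 at [ 534.4 -214.9  204.6] q [-0.13  0.26  0.52  1.66 -0.13  1.27  0.49]
turn [-0.003 -0.001 -0.   ] shift cm, old axes [-0.1  -0.15  1.46] new axes [-0.1  -0.15  1.46]
```

View pics/v7.png

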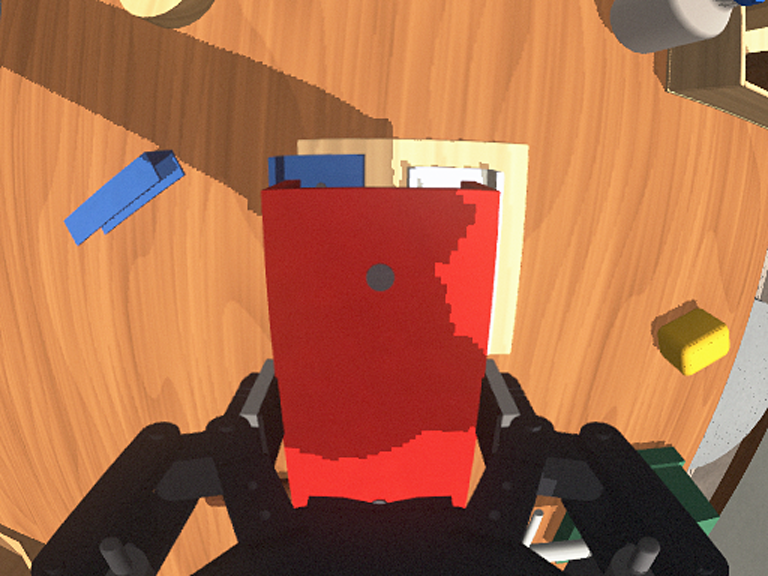

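Red is held above the pair and is roughly centred: its end edge is at (262–499, 188). The board gap between blue and plain spans columns 365–402. I'll compute the offsets.

Run:
```python
from h import *
i=np.load("w7.npy",allow_pickle=True)[0]; im=cv2.imread("pics/w7.png")
print("cam",(-np.array(i["R"]).T@np.array(i["t"])).round(1))
f=lambda u,v,z:fback(i,(u/1.5-.17,v/1.5-.17),z).round(1)
for z in (226,230,234): print("red end",z,f(262,190,z),f(499,187,z),np.linalg.norm(f(262,190,z)-f(499,187,z)))
for r in (110,114,118): print(r,[tuple(int(x) for x in im[r,c]) for c in range(238,280,2)])
for c in (190,215,285,300): print(c,[tuple(int(x) for x in im[r,c]) for r in range(96,124,2)])
print("gap z6",f(365,170,6),f(402,170,6))
```

```text
cam [ 527.3 -133.9  346. ]
red end 226 [ 495.8 -148.3  226. ] [ 560.6 -142.3  226. ] 65.07718494219
red end 230 [ 496.9 -147.8  230. ] [ 559.5 -142.   230. ] 62.868115925324204
red end 234 [ 497.9 -147.3  234. ] [ 558.4 -141.7  234. ] 60.75862078750636
110 [(146, 93, 65), (148, 94, 65), (87, 62, 58), (123, 177, 222), (127, 178, 223), (120, 171, 218), (125, 179, 223), (122, 177, 223), (125, 179, 223), (119, 170, 216), (116, 163, 211), (111, 155, 201), (179, 242, 252), (177, 239, 251), (193, 251, 253), (117, 167, 213), (120, 170, 216), (115, 161, 200), (162, 230, 240), (161, 225, 239), (149, 220, 234)]
114 [(151, 99, 73), (145, 92, 65), (90, 67, 60), (121, 173, 219), (126, 178, 223), (123, 173, 219), (123, 179, 222), (129, 181, 224), (128, 179, 223), (123, 173, 219), (121, 168, 215), (113, 161, 206), (102, 141, 186), (174, 238, 252), (195, 250, 252), (114, 164, 215), (116, 165, 211), (110, 109, 113), (255, 255, 255), (255, 253, 252), (254, 253, 252)]
118 [(145, 93, 67), (143, 91, 63), (87, 62, 59), (121, 172, 220), (126, 180, 223), (122, 171, 217), (126, 179, 224), (122, 175, 222), (12
[... 492 characters left out ...]
, 157, 195), (142, 86, 54), (144, 90, 64), (143, 89, 59), (142, 90, 61), (142, 88, 58), (141, 88, 61), (139, 83, 56), (140, 88, 62), (142, 89, 63), (85, 74, 79)]
285 [(190, 246, 251), (192, 248, 251), (189, 246, 251), (189, 246, 251), (188, 246, 251), (193, 247, 252), (193, 248, 252), (176, 241, 248), (255, 253, 252), (254, 252, 251), (254, 252, 251), (254, 252, 252), (254, 252, 252), (254, 253, 252)]
300 [(195, 248, 252), (191, 247, 251), (191, 247, 251), (190, 247, 251), (188, 246, 251), (192, 247, 252), (192, 247, 252), (191, 252, 255), (255, 255, 255), (254, 252, 252), (254, 252, 251), (254, 252, 251), (254, 252, 252), (254, 252, 252)]
gap z6 [ 517.2 -154.6    6. ] [ 545.1 -152.4    6. ]
```

Run:
```python
from h import *
i=np.load("w7.npy",allow_pickle=True)[0]
def show(n,x,y,yaw):
    R=Ro.from_euler('z',yaw).as_matrix()
    for zz in (0,35):
        P=np.array([R@[a,b,0]+[x,y,6+zz] for a,b in((-33,70),(-28,70),(28,70),(33,70),(28,40),(33,40),(-33,40),(-28,40))]); print(n,zz,fproj(i,P).round(1).tolist())
show("plain",583,-216,.08); show("blue",487,-214,.08)
```

```text
plain 0 [[267.6, 110.1], [272.0, 110.1], [320.4, 111.4], [324.6, 111.5], [319.4, 136.9], [323.6, 137.0], [267.4, 136.1], [271.7, 136.1]]
plain 35 [[269.2, 111.7], [274.1, 111.8], [327.7, 113.3], [332.3, 113.5], [326.5, 141.6], [331.0, 141.7], [268.9, 140.6], [273.7, 140.6]]
blue 0 [[184.1, 103.2], [188.3, 103.0], [237.0, 101.7], [241.4, 101.6], [237.2, 127.7], [241.6, 127.7], [185.0, 128.8], [189.2, 128.7]]
blue 35 [[176.5, 104.2], [181.1, 103.9], [235.1, 102.3], [240.1, 102.3], [235.4, 131.4], [240.3, 131.3], [177.6, 132.6], [182.2, 132.4]]
```

>>> step_arm([
  [[0,0,0,0,0.25,2,0.6],[0,0,0,0,0,3,0.6],[0,0,0,0,0,3,0.6],[0,0,0,0,0,3,0.6],[0,0,0,0,0,2,0.6],[0,0,0,0,0,1,0.6],[0,0,0,0,0,0.5,0.6],[0,0,0,0,0,0.5,0.6]],
])

```text
clock: 15.0
tool_pos: [537.3, -215.9, 55.8]
eef_rot: [-2.132, -2.307, 0.001]
force: [0.1, -0.7, -3.7]
grip_width: 64.9
grip_force: 73.4
```

>>> step_arm([
  [[0,0,0,0,0,0.5,0.6],[0,0,0,0,0,0.5,0.6],[0,0,0,0,0,0.5,0.6],[0,0,0,0,0,0.4,0.6]],
])

```text
clock: 15.4
tool_pos: [536.7, -216.0, 36.0]
eef_rot: [-2.132, -2.306, 0.002]
force: [-0.1, 0.2, -2.6]
grip_width: 64.4
grip_force: 73.4
```

>>> step_arm([
  [[0,0,0,0,0,0.3,0.6],[0,0,0,0,0,0.2,0.6],[0,0,0,0,0,0.2,0.6]],
])

```text
clock: 15.7
tool_pos: [536.7, -216.1, 29.1]
eef_rot: [-2.132, -2.306, 0.002]
force: [0.6, -0.6, -3.4]
grip_width: 64.6
grip_force: 73.4
```

>>> step_arm([
  [[0,0,0,0,0,0.1,0.6],[0,0,0,0,0,0.1,0.6]],
])

```text
clock: 15.9
tool_pos: [536.6, -216.0, 27.2]
eef_rot: [-2.132, -2.306, 0.002]
force: [-0.7, -0.6, -2.7]
grip_width: 64.2
grip_force: 73.4
```

>>> step_arm([
  [[0,0,0,0,0,0.1,0.6],[0,0,0,0,0,0.1,0.6]],
])

```text
clock: 16.1
tool_pos: [536.7, -216.0, 25.2]
eef_rot: [-2.132, -2.306, 0.002]
force: [-0.4, 0.3, -3.0]
grip_width: 64.5
grip_force: 73.4
```

>>> step_arm([
  [[0,0,0,0,0,0.1,0.6]],
])

```text
clock: 16.2
tool_pos: [536.6, -216.1, 24.2]
eef_rot: [-2.132, -2.306, 0.002]
force: [-0.6, 0.2, -3.6]
grip_width: 64.3
grip_force: 73.4
```

>>> step_arm([
  [[0,0,0,0,0,0.1,0.6]],
])

```text
clock: 16.3
tool_pos: [536.6, -216.1, 23.4]
eef_rot: [-2.132, -2.306, 0.002]
force: [-6.5, 3.2, 12.0]
grip_width: 64.7
grip_force: 75.4
```

Contact shows at the expected seating height. I'll release gently.

>>> step_arm([
  [[0,0,0,0,0,0,0.8],[0,0,0,0,0,0,0.85],[0,0,0,0,0,0,0.95],[0,0,0,0,0,0,0.95]],
])

```text
clock: 16.7
tool_pos: [536.7, -216.1, 23.4]
eef_rot: [-2.132, -2.306, 0.002]
force: [-0.6, -0.5, 0.2]
grip_width: 80.8
grip_force: 0.0
```

>>> step_arm([
  [[0,0,0,0,0,-0.5,0.95],[0,0,0,0,0,-1,0.95],[0,0,0,0,0,-2,0.95],[0,0,0,0,0,-4,0.95],[0,0,0,0,0,-4,0.95],[0,0,0,0,0,-4,0.95],[0,0,0,0,0,-3,0.95],[0,0,0,0,0,0,0.95],[0,0,0,0,0,0,0.95]],
])

```text
clock: 17.6
tool_pos: [537.2, -216.1, 209.3]
eef_rot: [2.133, 2.306, -0.0]
force: [-0.2, -0.0, -1.2]
grip_width: 80.9
grip_force: 0.0
```

Run:
```python
from cell import bot
from h import *
print(bot.sense()["tool_pos"],bot.sense()["force"])
w=bot.grab_frame("wrist"); s=bot.grab_frame("scene")[135:225,160:260]; cv2.imwrite("pics/f1.png",w)
cv2.imwrite("pics/f.png",np.hstack([cv2.resize(w[60:300,100:360],(433,400)),cv2.resize(s,(360,400),interpolation=cv2.INTER_CUBIC)]))
```

```text
[ 537.15204085 -216.1231856   209.2604911 ] [-0.2499698  -0.02319517 -1.21187921]
```

View pics/f.png

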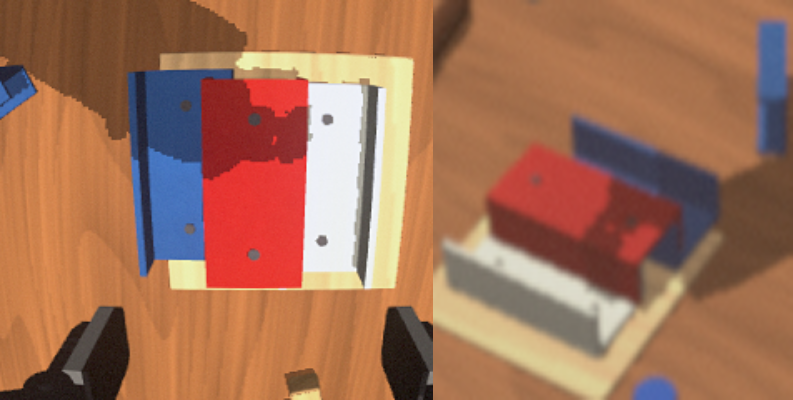

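The final view shows red astride both channels, with a flange down in each. It looks level and seated, with the ends aligned, so I'm handing in.

```bash
python3 -c "
from cell import bot
print(bot.sign_off())"
```

```text
the job is handed in; nothing more can be done
None
```

I tipped the blue channel open side up beside the plain one and set the red channel down astride both; in the last pictures it looks seated with its ends level. I handed the job in at about 18 s, and no verdict came back.

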